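# Switch the vacuum work-holding selector to the fingerboard pad

### The job

Switch the bench's vacuum work-holding over to the fingerboard pad: push the dial's upright tab round until its pointer lines up with the station that carries the long narrow bar badge, and only then push the locking slide's tab fully home against the dial. Just push with the fingers: do not lift the dial, and leave the loose things on and beside the selector where they are.

Things in the scene. Friction and masses are not known exactly. Their poses are not given: they have to be found in the camera images.
- selector: Fixed dark block on the bench, 260 (x) x 250 (y) x 30 mm high. Origin on its underside below the dial's axis; the block runs from x = -125 to +135 mm and y = -125 to +125 mm. Its front (-x) faces roughly towards the robot. Four stations lie round the front half of the dial, at dial values -1.40, -0.70, +0.70 and +1.40 rad, each with an inlaid line pointing at a badge whose centre is 95 mm from the dial's axis
- dial_axis (a point): Point on the dial's vertical axis, on the block's top face (30 mm above the bench); axes parallel to the block's
- dial (a joint): Angle of the aluminium dial, rad, positive anticlockwise seen from above; 0 = tab and pointer towards the block's front (-x of the block), so at value a the tab lies in the direction (-cos a, -sin a) of the block's x, y. Stops at -1.75 and +1.75. Stays where it is left; takes about 2.5 N at the tab to turn. Disc 84 mm across, top 12 mm above the block, hub to 22 mm
- dial_tab (a point): Middle of the dial's upright tab, 50 mm from the dial's axis, 35 mm above the block's top. The tab is a flat blade: 20 mm long radially (40 to 60 mm from the axis), 8 mm thick across, top 45 mm above the block. Under it a pointer, 12 mm wide and 9 mm above the block at its top, ends 66 mm from the axis
- dial_aim (a point): Point on the dial straight out along the pointer, 95 mm from the axis: it lies over a badge's centre when the pointer is lined up with that station
- dial_lift (a joint): Height by which the dial is raised on its spindle, m: 0 = seated (spring held), up to 0.02; it should stay seated
- badge_bar: The wanted label: a single long narrow aluminium bar, 36 x 9 x 4 mm, fixed on the block at one of the four stations, turned any way. Origin at the centre of its underside
- badge_disc: Another label: a round aluminium disc 30 mm across, 4 mm thick, fixed at a station. Origin at the centre of its underside
- badge_square: Another label: an aluminium square, 28 x 28 x 4 mm, fixed at a station. Origin at the centre of its underside
- badge_cross: Another label: an aluminium cross of two 34 x 9 mm bars, 4 mm thick, fixed at a station. Origin at the centre of its underside
- lock (a joint): Travel of the steel locking slide behind the dial (+x side of the block), m: 0 = fully back, 0.030 = fully home, its rubber nose against the dial's rim. It is pushed towards the dial's axis (-x of the block), takes about 2 N, stays where it is left and ends on a hard stop
- lock_tab (a point): Middle of the locking slide's upright tab, 35 mm above the block's top, at block y = 0, 106 mm behind the dial's axis when fully back and 76 mm when home. The tab is 8 mm thick along the travel, 26 mm wide, top 45 mm above the block; behind it the block's top is bare to its back edge
- clip_tuner: Loose black and red clip-on tuner, 45 x 46 x 10 mm, lying on the block's back left corner. Origin at the centre of its underside. Leave alone
- acrylic_caul_small: Loose clear plate, 40 x 62 x 10 mm, lying on the block's back right corner. Origin at the centre of its underside. Leave alone
- capo: Loose black capo, 40 x 75 x 18 mm, on the bench left of the block. Origin at the centre of its underside. Leave alone
- tape_roll: Loose yellow roll of tape, 62 x 75 x 24 mm, on the bench left of the block. Origin at the centre of its underside. Leave alone
- rosewood_offcut: Loose dark wooden strip, 34 x 152 x 12 mm, on the bench right of the block. Origin at the centre of its underside. Leave alone

How it is judged:
On the way, in this order (a step that is already met when the one before it is completed fails the run):
1. the pointer is lined up with the bar badge's station (horizontal distance between dial_aim and badge_bar below 0.011 m), for 0.2 s.
2. the locking slide is fully home (value of joint lock above 0.026 m), for 0.2 s.
At the end, for the whole second after the job is handed in: The dial's aim point is within 11 mm (about 6.5 degrees) of the bar badge's centre and still, the locking slide is within 4 mm of fully home, the dial is seated, and each loose thing is within 15 mm of where it was (horizontal distance between dial_aim and badge_bar below 0.011 m and value of joint lock above 0.026 m and value of joint dial_lift below 0.003 m and velocity of joint dial between -0.05 and 0.05 rad/s and distance of each of clip_tuner, acrylic_caul_small, capo, tape_roll, rosewood_offcut from where it was at the start of the episode below 0.015 m); the robot touches nothing.
It fails at once if the locking slide is pushed home while the pointer is not at the bar badge (value of joint lock above 0.015 m and not (horizontal distance between dial_aim and badge_bar below 0.011 m)).
It fails at once if the dial is lifted on its spindle (value of joint dial_lift above 0.006 m).
It fails at once if a loose thing on or beside the selector is moved or lifted (distance of any of clip_tuner, acrylic_caul_small, capo, tape_roll, rosewood_offcut from where it was at the start of the episode above 0.015 m).
It also fails if it takes over 48 s, if anything falls off the work surface, if the arm or the gripper's body presses on something with over 40 N, if the wrist force passes 120 N, or if a joint passes its speed limit or range.

### The arm

A 6-joint arm with a two-finger parallel gripper is mounted at the origin on a cart in front of the work surface, level with it; the furniture and walls round the work are solid. World frame = base frame: x ahead of the robot, y to its left, z up, the work surface at z = 0. Lengths are in m, angles in rad, forces in N, time in s.
With the tool pointing down it reaches from about 0.3 to 0.875 m from the base axis. Payload 6.4 kg.
Tool frame: the origin (TCP) lies at the very end of the fingers, on their centre line; the grasp point (between the pads) lies 19 mm behind it (robot.tcp_to_grasp is the distance from the TCP to the grasp point, in m); z points along the fingers, y is the line along which they close (so a half turn about z gives the same grasp; the last joint's range is limited). The gripper opens to 88 mm and grips with 3 to 60 N. Pads are 18 mm wide; open, the fingers measure 123 mm over their backs; the gripper's body (75 mm by 187 mm) begins 45 mm behind the grasp point.
Start: joints at [1.053, 0.181, 1.607, -0, 1.354, -0.206], TCP at [0.176, 0.547, 0.239] pointing down, gripper open.
Joint ranges: [-2.99, 2.99], [-0.89, 2.07], [0.3, 2.58], [-1.14, 4.28], [0, 2.63], [-3.12, 3.12]. Speed limits (rad/s): [2.57, 2.57, 3.01, 3.14, 3.14, 3.14].

### API

Orientations are given as a rotation vector (axis times angle).
In Python, from rig import telemetry, eyes, robot, recognise, trace gives the robot as it stands.
- The arm moves only by the tool servo_tool, never from a script. Its argument "increments" is a list of rows, each a list of 3 entries, a list of its own where there are three numbers: the turn, a rotation vector about the tool's x, y, z each as a share of 45 degrees, from -1 to 1, then the shift along the tool's x, y, z each as a share of 0.3 m, from -1 to 1, then the opening, from -1 (shut) to 1 (fully open), so that 0 is half open. A call has 1 to 20 rows; each row is the pose to reach, as a shift and turn from the pose commanded when the call began, along the tool's axes at that moment; what a row does not reach only later rows make up. A row lasts 1/12 s, in which the tool goes at most 41.7 mm and 7.16 degrees, less where a joint would pass 70% of its speed; a pose out of reach is approached as far as the arm can. A call with a number of a shift or a turn outside -1 to 1 is refused whole. A call with a gripper value outside its range is refused whole. The fingers move at their own pace and stop on an object; "squeeze" is the grip in N (left out, the last holds). Time passes only in rows, so rows that repeat a pose let the fingers close. It gives the time, the measured TCP pose, the force, the opening and the grip force at its end, in the units of the state.
- telemetry.sense(): the state, without advancing time (a new reading comes with each control period).
- eyes.grab_frame(name): name is "scene" or "top" or "wrist"; returns a dict with "image" (400x640x3 uint8, red, green, blue), "vfov" (degrees; the focal length in pixels is half the picture's height over the tangent of half this angle, whatever the lens; pixels are square), "cx", "cy" (the principal point, pixels), "pose" (4x4, takes a point from camera to world coordinates). Camera axes: x right, y up, looking along -z (the intrinsics and any distortion apply to the point x, -y, -z); pixel columns grow to the right and rows downward; lengths in m; the calibration is good to about 2 mm. A picture is of the moment at which its call begins. There is no depth.
- robot.job_done(): hands the job in; it is judged then, once.
Trained networks look in the newest picture that a camera, given by its name, has taken for a name from the list of things; names that differ only in an ending like _2 or _b are one class to them, and where a whole thing is asked for, a point or a joint stands for the part that bears it (a point fixed in the world has none). Each returns a list of dicts, best first, with "score" (0 to 1); they miss things now and then, are a little off and sometimes report something else, mostly with a low value. They report only what shows in the picture. A call takes as long as a camera call.
- recognise(camera, thing): "bbox" ([left, top, right, bottom] in pixels, round what is visible of it).
- trace(camera, thing): "mask" (400x640 bool, what is visible of it) and "bbox" ([left, top, right, bottom] in pixels, round what is visible of it).
The state is a dict: "t": time; "joint_positions": joint angles; "joint_vel": joint speeds; "joint_torque": joint torques, N m; "tool_pos": TCP position; "eef_rot": TCP orientation; "contact_force": force on the tool from outside, world axes, zero at the start; "moment": the same for the moment, N m; "finger_gap": finger opening in m; "grip_force": force on a finger pad.
Only numpy, scipy, OpenCV 4.12 (cv2) and the standard library are available. Lean on these libraries where they do the work, as an engineer would, in place of code of your own. Each camera call takes 0.05 s, during which the arm holds its last target. There are 200 camera calls.

## Working session

There is one attempt and no reset: what is moved stays moved. The work goes in short steps, Python scripts to look and compute and a tool call to move; the robot and the scene stay as the last step left them, time stands still between calls to the robot, and variables do not carry over. Pictures are saved under pics/ and viewed, at most 10 in all, crops included, and the job is handed in when it is done.

Besides the shell and the picture viewer there is one more tool, called after "Call:" as name(argument=value, ...) on one line, values as JSON. servo_tool: Moves the arm, as the interface text tells. Its arguments: {"type":"object","properties":{"increments":{"type":"array"},"squeeze":{"type":"number"}},"required":["increments"]}

```bash
mkdir -p pics; ls; cat > h.py <<'E'
import numpy as np, cv2
from rig import telemetry, eyes, robot, recognise, trace
def ray(f,u,v):
    fl=f["image"].shape[0]/2/np.tan(np.radians(f["vfov"])/2)
    d=np.array([(u-f["cx"])/fl,-(v-f["cy"])/fl,-1.]); P=np.array(f["pose"])
    return P[:3,3],P[:3,:3]@d
def atz(f,u,v,z):
    o,d=ray(f,u,v); return o+d*(z-o[2])/d[2]
def px(f,p):
    fl=f["image"].shape[0]/2/np.tan(np.radians(f["vfov"])/2); P=np.array(f["pose"])
    q=P[:3,:3].T@(np.asarray(p)-P[:3,3]); return np.array([f["cx"]+fl*q[0]/-q[2], f["cy"]-fl*q[1]/-q[2]])
def tri(rs):
    A=0;b=0
    for o,d in rs:
        d=d/np.linalg.norm(d);M=np.eye(3)-np.outer(d,d);A=A+M;b=b+M@o
    return np.linalg.solve(A,b)
E
python3 - <<'E'
from h import *
for c in("top","scene"):
    f=eyes.grab_frame(c); cv2.imwrite(f"pics/{c}1.png",f["image"][:,:,::-1])
    print(c,{k:v for k,v in f.items() if k not in("image","pose")},np.round(f["pose"],3).tolist())
    for t in "selector badge_bar badge_disc badge_square badge_cross dial dial_tab lock lock_tab clip_tuner acrylic_caul_small capo tape_roll rosewood_offcut".split():
        print(t,[(np.round(r["bbox"]).tolist(),round(r["score"],2)) for r in recognise(c,t)[:2]])
print(telemetry.sense())
E
```

```text
pics
top {'vfov': 55.3553535677357, 'cx': 320.2087358839915, 'cy': 199.5752192980594} [[0.019, 0.983, -0.181, 0.383], [-1.0, 0.018, -0.007, 0.061], [-0.003, 0.181, 0.983, 0.944], [0.0, 0.0, 0.0, 1.0]]
selector [([296.0, 137.0, 428.0, 274.0], 0.81)]
badge_bar [([324.0, 216.0, 330.0, 234.0], 0.63)]
badge_disc [([391.0, 220.0, 402.0, 230.0], 0.49), ([366.0, 153.0, 393.0, 176.0], 0.41)]
badge_square [([337.0, 238.0, 352.0, 249.0], 0.55)]
badge_cross [([295.0, 138.0, 429.0, 272.0], 0.61)]
dial [([346.0, 189.0, 380.0, 235.0], 0.94)]
dial_tab [([343.0, 190.0, 377.0, 232.0], 0.83)]
lock [([341.0, 164.0, 356.0, 179.0], 0.52)]
lock_tab [([341.0, 159.0, 357.0, 182.0], 0.48)]
clip_tuner [([304.0, 171.0, 327.0, 190.0], 0.73)]
acrylic_caul_small [([362.0, 152.0, 392.0, 176.0], 0.81)]
capo [([277.0, 245.0, 303.0, 272.0], 0.77)]
tape_roll [([255.0, 197.0, 284.0, 225.0], 0.74)]
rosewood_offcut [([344.0, 187.0, 380.0, 232.0], 0.63), ([411.0, 165.0, 468.0, 206.0], 0.59)]
scene {'vfov': 56.33671190911849, 'cx': 315.7873303809338, 'cy': 197.66710329414548} [[0.882, 0.331, -0.337, 0.254], [-0.472, 0.589, 
[... 1077 characters left out ...]
_positions': array([ 1.05268001e+00,  1.80808416e-01,  1.60699726e+00, -3.70704255e-05,
        1.35377911e+00, -2.06299241e-01]), 'joint_vel': array([-2.71527726e-04, -5.34937873e-04,  4.88519079e-05, -2.87129679e-04,
        1.25130272e-04,  1.56531941e-04]), 'joint_torque': array([-3.43480788e-04, -4.33827603e+01, -3.42165470e+01,  7.02780671e-02,
        3.10584018e-02,  7.59643740e-06]), 'tool_pos': array([0.17640688, 0.54729089, 0.23871105]), 'eef_rot': array([ 4.87801150e-01,  3.10345360e+00, -8.59395161e-06]), 'contact_force': array([-0.5379314 ,  0.36793934, -0.15666421]), 'moment': array([ 0.03600422,  0.02321553, -0.01167208]), 'grip_force': 0.0, 'finger_gap': 0.08769175615076702}
```

```bash
python3 - <<'E'
import cv2
a=cv2.imread("pics/top1.png")[125:290,240:480]; cv2.imwrite("pics/topc.png",cv2.resize(a,None,fx=3.3,fy=3.3,interpolation=cv2.INTER_CUBIC))
a=cv2.imread("pics/scene1.png")[160:310,225:435]; cv2.imwrite("pics/scenec.png",cv2.resize(a,None,fx=3.7,fy=3.7,interpolation=cv2.INTER_CUBIC))
E
```

```text
(no output)
```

View pics/topc.png

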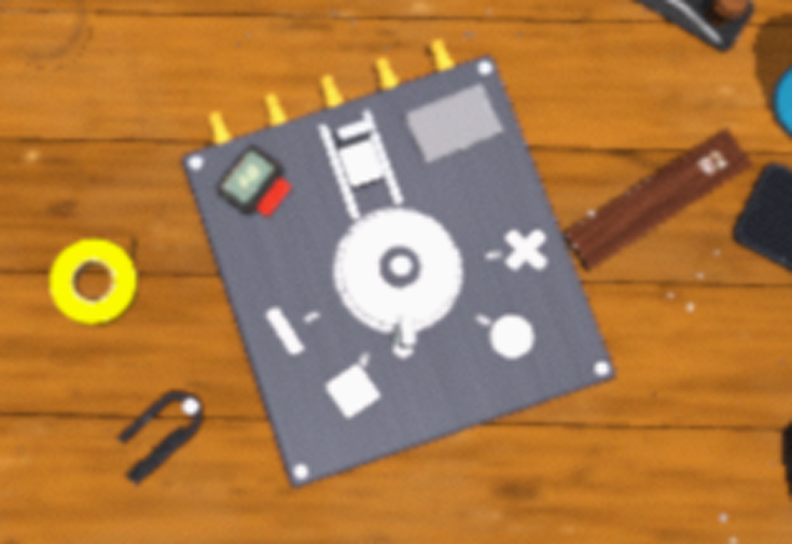

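View pics/scenec.png

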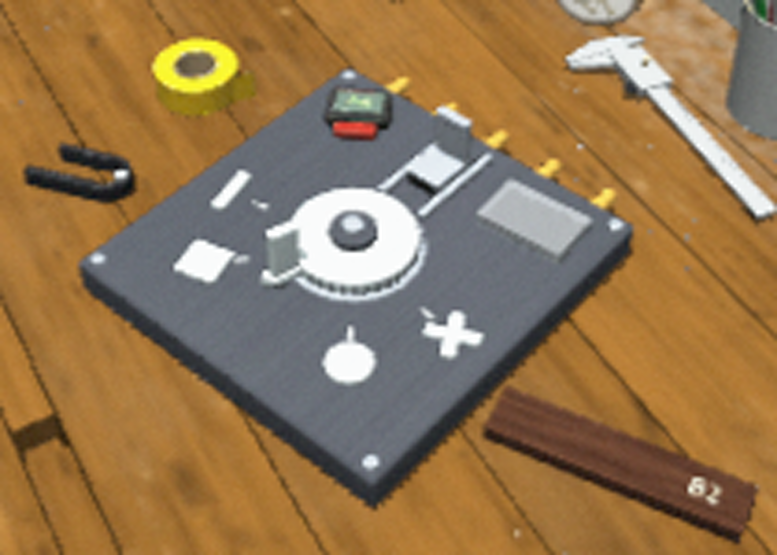

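The crops show the dial pointing near the front (top crop 403,345). The bar badge is at the left station (top crop 284,330; scene crop 231,188), next to the square, so the target is a = -1.40. The lock is fully back, with the tuner and plate on either side of it. Next I'll work out the poses.

```bash
cat > m.py <<'E'
from h import *
from scipy.optimize import least_squares
T=eyes.grab_frame("top"); S=eyes.grab_frame("scene")
def t(p): return np.array(p)/3.3+[239.65,124.65]
def s(p): return np.array(p)/3.7+[224.65,159.65]
# block top corners in order (-,+)(+,+)(+,-)(-,-)
C=np.array([[-.125,.125],[.135,.125],[.135,-.125],[-.125,-.125]])
ct=[t(p) for p in[(295,487),(184,159),(490,56),(616,376)]]
sc=[s(p) for p in[(83,268),(348,70),(632,235),(374,485)]]
sel=lambda q,p,z: np.array([q[0]+np.cos(q[2])*p[0]-np.sin(q[2])*p[1],q[1]+np.sin(q[2])*p[0]+np.cos(q[2])*p[1],z])
def res(q,w=(1,1)):
    r=[]
    for c,a,b in zip(C,ct,sc):
        P=sel(q,c,.03)
        r+=[w[0]*(px(T,P)-a),w[1]*(px(S,P)-b)]
    return np.concatenate(r)
if __name__=="__main__":
    for w in((1,1),(1,0),(0,1)):
        o=least_squares(lambda q:res(q,w),[.5,0,.3]); print(w,o.x.round(4),o.fun.round(1))
    q=least_squares(res,[.5,0,.3]).x
    def loc(P): d=P[:2]-q[:2]; c,n=np.cos(q[2]),np.sin(q[2]); return np.array([c*d[0]+n*d[1],-n*d[0]+c*d[1]])
    for n,a,b in[("bar",(284,330),(231,188)),("square",(353,390),(206,261)),("disc",(512,337),(349,361)),("cross",(526,250),(452,334)),("hub",(400,265),(353,228)),("dialtabtop",(405,328),(280,229)),("locktabtop",(354,130),(453,115)),("caul",(455,122),(536,220)),("tuner",(253,182),(357,112))]:
        P=tri([ray(T,*t(a)),ray(S,*s(b))]); l=loc(P); print(n,P.round(4),"loc",l.round(4),"a",np.arctan2(-l[1],-l[0]).round(3))
E
python3 m.py
```

```text
(1, 1) [ 0.5358 -0.0326  0.3475] [ 0.3  0.9 -2.6 -1.4 -0.4 -1.1 -0.5 -1.4  1.7 -1.2  1.2 -2.6  2.   0.2
 -0.5  0.5]
(1, 0) [ 0.5351 -0.0304  0.3493] [-0.5  1.2 -0.  -0.  -1.3 -0.8 -0.  -0.   0.7 -1.   0.  -0.   1.1  0.3
 -0.  -0. ]
(0, 1) [ 0.5358 -0.0355  0.3448] [ 0.   0.  -2.2 -0.7  0.  -0.   0.2 -0.8  0.  -0.   2.  -1.7  0.   0.
 -0.   1.5]
bar [0.4903 0.0529 0.0323] loc [-0.0137  0.0958] a -1.429
square [0.4485 0.0021 0.031 ] loc [-0.0702  0.0623] a -0.726
disc [ 0.4888 -0.113   0.0329] loc [-0.0715 -0.0596] a 0.695
cross [ 0.553  -0.1244  0.0319] loc [-0.0151 -0.0922] a 1.409
hub [ 0.5375 -0.0302  0.0454] loc [0.0025 0.0016] a -2.565
dialtabtop [ 0.488  -0.0309  0.0706] loc [-0.0444  0.0178] a -0.382
locktabtop [0.6312 0.0052 0.0722] loc [0.1027 0.003 ] a -3.112
caul [ 0.6485 -0.0724  0.0348] loc [ 0.0925 -0.0758] a 2.455
tuner [0.5999 0.0778 0.0332] loc [0.0979 0.082 ] a -2.444
```

Call:
servo_tool(increments=[[[0,0,0],[-0.8,-0.8,0],-1],[[0,0,0],[-0.8,-0.8,0],-1],[[0,0,0],[-0.8,-0.8,0],-1],[[0,0,0],[-0.8,-0.8,0],-1],[[0,0,0],[-0.8,-0.8,0],-1],[[0,0,0],[-0.8,-0.8,0],-1],[[0,0,0],[-0.8,-0.8,0],-1],[[0,0,0],[-0.8,-0.8,0],-1],[[0,0,0],[-0.8,-0.8,0],-1],[[0,0,0],[-0.8,-0.8,0],-1]])

```text
t: 2.43
tool_pos: [0.3325, 0.2434, 0.239]
eef_rot: [0.496, 3.101, 0.0]
contact_force: [0.1, 0.6, 0.2]
finger_gap: 0.0238
grip_force: 0.0
```

```bash
cat > plan.py <<'E'
import sys
from h import *
from scipy.spatial.transform import Rotation as R
AX=np.array([.537,-.0305]); YAW=.348
W=lambda l: AX+np.array([[np.cos(YAW),-np.sin(YAW)],[np.sin(YAW),np.cos(YAW)]])@l
def push(a,off,rad=.05): # finger centre, yaw of tool y for dial value a
    r=np.array([-np.cos(a),-np.sin(a)]); t=np.array([-np.sin(a),np.cos(a)])
    return W(rad*r-off*t), np.arctan2(t[1],t[0])+YAW
def row(xy,z,az):
    st=telemetry.sense(); R0=R.from_rotvec(st["eef_rot"]); p=R0.inv().apply(np.r_[xy,z]-st["tool_pos"])/.3
    y=np.array([np.cos(az),np.sin(az),0]); zt=np.array([0,0,-1.]); R1=R.from_matrix(np.c_[np.cross(y,zt),y,zt])
    return ((R0.inv()*R1).as_rotvec()/np.radians(45)).round(3).tolist(), p.round(3).tolist()
E
python3 - <<'E'
from plan import *
s=telemetry.sense();print(s["t"],s["tool_pos"],s["finger_gap"])
p,az=push(-.35,.034); print(row(p,.16,az))
E
```

```text
2.4333 [0.33247618 0.24340248 0.23902502] 0.02380222813149715
([0.0, 0.001, -0.401], [-0.809, -0.814, 0.264])
```

Call:
servo_tool(increments=[[[0,0,-0.4],[-0.81,-0.81,0.26],-1],[[0,0,-0.4],[-0.81,-0.81,0.26],-1],[[0,0,-0.4],[-0.81,-0.81,0.26],-1],[[0,0,-0.4],[-0.81,-0.81,0.26],-1],[[0,0,-0.4],[-0.81,-0.81,0.26],-1],[[0,0,-0.4],[-0.81,-0.81,0.26],-1],[[0,0,-0.4],[-0.81,-0.81,0.26],-1],[[0,0,-0.4],[-0.81,-0.81,0.26],-1],[[0,0,-0.4],[-0.81,-0.81,0.26],-1],[[0,0,-0.4],[-0.81,-0.81,0.26],-1],[[0,0,-0.4],[-0.81,-0.81,0.26],-1],[[0,0,-0.4],[-0.81,-0.81,0.26],-1]])

```text
t: 3.43
tool_pos: [0.4878, -0.0589, 0.1603]
eef_rot: [0.005, -3.14, -0.002]
contact_force: [-0.0, -0.1, 0.8]
finger_gap: -0.0
grip_force: 0.0
```

```bash
python3 - <<'E'
from plan import *
s=telemetry.sense();print(s["t"],s["tool_pos"],s["finger_gap"])
p,az=push(-.35,.034); print(row(p,.056,az))
f=eyes.grab_frame("wrist"); im=f["image"][:,:,::-1].copy()
print(f["vfov"],f["cx"],f["cy"],np.round(f["pose"],3).tolist())
for a in(-.35,-1.4):
    r=np.array([-np.cos(a),-np.sin(a)])
    for l,z in((0*r,.052),(.06*r,.075),(.04*r,.075),(.066*r,.039),(.095*r,.034)):
        u=px(f,np.r_[W(l),z]); print(a,u.round()); cv2.circle(im,tuple(u.round().astype(int).tolist()),3,(0,0,255),1)
cv2.imwrite("pics/w1.png",im)
E
```

```text
3.4333 [ 0.48777586 -0.05885023  0.16030834] -4.711074502883398e-05
([0.002, -0.001, 0.007], [0.002, -0.019, 0.348])
66.6569970058924 320.2888944223892 196.69780642357173 [[-0.003, -0.957, -0.291, 0.413], [1.0, -0.003, -0.003, -0.059], [0.002, -0.291, 0.957, 0.306], [0.0, 0.0, 0.0, 1.0]]
-0.35 [350. 246.]
-0.35 [355. 189.]
-0.35 [354. 213.]
-0.35 [351. 172.]
-0.35 [352. 139.]
-1.4 [350. 246.]
-1.4 [417. 225.]
-1.4 [395. 236.]
-1.4 [411. 207.]
-1.4 [438. 191.]
```

View pics/w1.png

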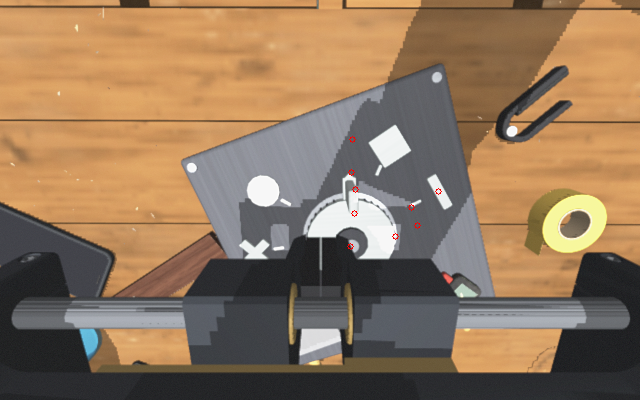

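The wrist view shows the bar badge at (440,192), against a predicted (438,191). The tab lies along x≈349, about 3 mm right of my estimate, so a0≈-0.30. The fingers are clear of it, so I'll descend.

Call:
servo_tool(increments=[[[0,0,0],[0,-0.02,0.1],-1],[[0,0,0],[0,-0.02,0.2],-1],[[0,0,0],[0,-0.02,0.3],-1],[[0,0,0],[0,-0.02,0.345],-1],[[0,0,0],[0,-0.02,0.345],-1],[[0,0,0],[0,-0.02,0.345],-1]])

```text
t: 3.98
tool_pos: [0.4876, -0.0649, 0.0574]
eef_rot: [0.007, -3.141, -0.001]
contact_force: [0.4, -0.7, 1.4]
finger_gap: 0.0005
grip_force: 0.0
```

```bash
python3 - <<'E'
from plan import *
s=telemetry.sense();print(s["t"],s["tool_pos"],s["contact_force"])
for a,o in [(-.3,.0215),(-.45,.0215),(-.6,.0215),(-.75,.0215),(-.9,.0215),(-1.05,.0215),(-1.2,.0215),(-1.3,.0215),(-1.35,.0215),(-1.4,.0215)]:
    p,az=push(a,o); print(a,row(p,.056,az))
E
```

```text
3.9833 [ 0.48757573 -0.06492701  0.05739895] [ 0.35354581 -0.69837913  1.42003443]
-0.3 ([0.001, -0.001, -0.055], [-0.002, 0.035, 0.005])
-0.45 ([0.001, -0.001, 0.136], [0.008, 0.06, 0.005])
-0.6 ([0.0, -0.001, 0.327], [0.014, 0.087, 0.005])
-0.75 ([0.0, -0.001, 0.518], [0.016, 0.114, 0.005])
-0.9 ([0.0, -0.001, 0.709], [0.014, 0.141, 0.005])
-1.05 ([0.0, -0.001, 0.9], [0.008, 0.168, 0.005])
-1.2 ([0.0, -0.001, 1.091], [-0.002, 0.193, 0.005])
-1.3 ([0.0, -0.001, 1.218], [-0.011, 0.209, 0.005])
-1.35 ([0.0, -0.001, 1.282], [-0.016, 0.217, 0.005])
-1.4 ([0.0, -0.001, 1.345], [-0.021, 0.224, 0.005])
```

Call:
servo_tool(increments=[[[0,0,0],[0,0.015,0],-1],[[0,0,0],[0,0.03,0],-1],[[0,0,0.05],[0.003,0.047,0],-1],[[0,0,0.14],[0.008,0.06,0],-1],[[0,0,0.23],[0.011,0.073,0],-1],[[0,0,0.33],[0.014,0.087,0],-1],[[0,0,0.42],[0.015,0.1,0],-1],[[0,0,0.52],[0.016,0.114,0],-1],[[0,0,0.61],[0.015,0.128,0],-1],[[0,0,0.71],[0.014,0.141,0],-1],[[0,0,0.8],[0.011,0.154,0],-1],[[0,0,0.9],[0.008,0.168,0],-1],[[0,0,0.9],[0.008,0.168,0],-1],[[0,0,0.9],[0.008,0.168,0],-1]])

```text
t: 5.15
tool_pos: [0.4862, -0.0159, 0.0584]
eef_rot: [1.079, 2.948, 0.0]
contact_force: [-0.1, 0.5, 0.3]
finger_gap: 0.0005
grip_force: 0.1
```

```bash
python3 - <<'E'
from plan import *
s=telemetry.sense();print(s["t"],s["tool_pos"],s["contact_force"])
for a in(-1.05,-1.1,-1.2,-1.3,-1.35,-1.4,-1.45):
    p,az=push(a,.0215); print(a,row(p,.056,az))
f=eyes.grab_frame("wrist"); im=f["image"][:,:,::-1].copy()
for a in(-1.05,-1.4):
    r=np.array([-np.cos(a),-np.sin(a)])
    for l,z in((0*r,.052),(.06*r,.075),(.04*r,.075),(.066*r,.039),(.095*r,.034)):
        u=px(f,np.r_[W(l),z]); cv2.circle(im,tuple(u.round().astype(int).tolist()),2,(0,0,255) if a<-1.2 else (0,255,0),1)
cv2.imwrite("pics/w2.png",im)
E
```

```text
5.15 [ 0.48615633 -0.01588785  0.05835689] [-0.05562472  0.54725799  0.3108876 ]
-1.05 ([0.001, 0.002, 0.001], [0.006, 0.001, 0.008])
-1.1 ([0.001, 0.002, 0.064], [0.009, 0.009, 0.008])
-1.2 ([0.001, 0.002, 0.192], [0.015, 0.026, 0.008])
-1.3 ([0.001, 0.002, 0.319], [0.018, 0.044, 0.008])
-1.35 ([0.002, 0.002, 0.383], [0.02, 0.053, 0.008])
-1.4 ([0.002, 0.002, 0.446], [0.02, 0.062, 0.008])
-1.45 ([0.002, 0.002, 0.51], [0.021, 0.071, 0.008])
```

View pics/w2.png

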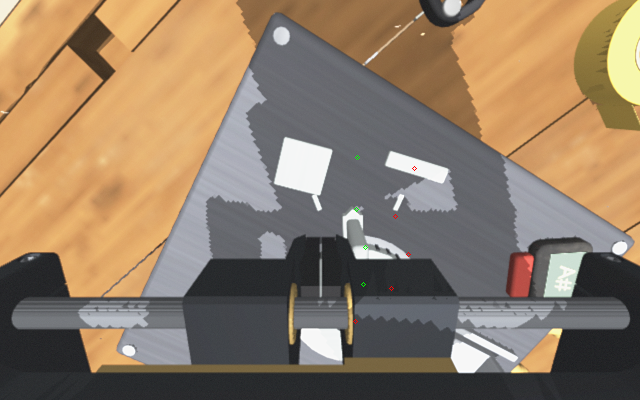

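The pointer tip is at (352,210) and the prediction for a=-1.05 was (357,210), so the dial is following the fingers as modelled. I'll push on to -1.41.

Call:
servo_tool(increments=[[[0,0,0.06],[0.009,0.009,0.003],-1],[[0,0,0.13],[0.012,0.018,0.003],-1],[[0,0,0.19],[0.015,0.026,0.003],-1],[[0,0,0.26],[0.017,0.035,0.003],-1],[[0,0,0.32],[0.018,0.044,0.003],-1],[[0,0,0.38],[0.02,0.053,0.003],-1],[[0,0,0.42],[0.02,0.058,0.003],-1],[[0,0,0.46],[0.02,0.064,0.003],-1],[[0,0,0.46],[0.02,0.064,0.003],-1],[[0,0,0.46],[0.02,0.064,0.003],-1]])

```text
t: 6.03
tool_pos: [0.4935, 0.0022, 0.0566]
eef_rot: [1.593, 2.707, 0.0]
contact_force: [-1.0, -1.2, 1.1]
finger_gap: 0.0008
grip_force: 0.7
```

```bash
python3 - <<'E'
from plan import *
s=telemetry.sense();print(s["t"],s["tool_pos"],s["contact_force"])
f=eyes.grab_frame("wrist"); im=f["image"][:,:,::-1].copy()
for a in(-1.4,):
    r=np.array([-np.cos(a),-np.sin(a)])
    for l,z in((.06*r,.075),(.066*r,.039),(.095*r,.034)):
        u=px(f,np.r_[W(l),z]); print(u.round()); cv2.circle(im,tuple(u.round().astype(int).tolist()),2,(0,0,255),1)
cv2.imwrite("pics/w3.png",im)
p,az=push(-1.4,.06); print(row(p,.056,az))
E
```

```text
6.0333 [0.49346193 0.00220398 0.05664147] [-1.01444345 -1.15224138  1.13094778]
[365. 252.]
[356. 213.]
[357. 161.]
([0.0, 0.0, -0.015], [-0.002, -0.128, 0.002])
```

View pics/w3.png

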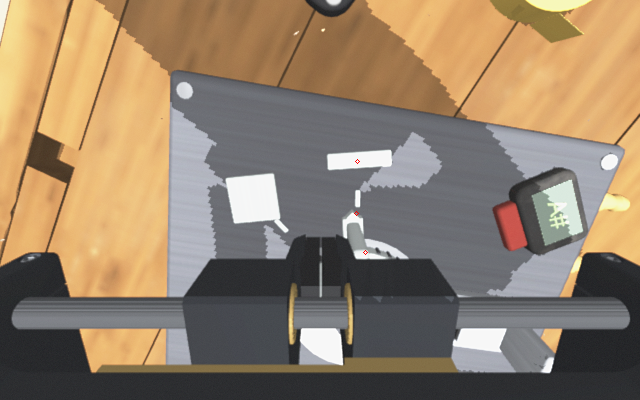

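The pointer tip is at about (351,212), and the station line is at x≈357. It is roughly 0.05 rad short, so I'll nudge it 2.5 mm and then back away.

Call:
servo_tool(increments=[[[0,0,0.03],[0,0.004,0],-1],[[0,0,0.06],[0,0.009,0],-1],[[0,0,0.06],[0,0.009,0],-1],[[0,0,0.06],[0,0.009,0],-1],[[0,0,0.06],[0,-0.03,0],-1],[[0,0,0.06],[0,-0.1,0],-1],[[0,0,0.06],[0,-0.1,-0.1],-1],[[0,0,0.06],[0,-0.1,-0.3],-1],[[0,0,0.06],[0,-0.1,-0.3],-1],[[0,0,0.06],[0,-0.1,-0.3],-1]])

```text
t: 6.92
tool_pos: [0.4707, -0.0132, 0.1514]
eef_rot: [1.653, 2.66, 0.005]
contact_force: [0.1, 0.2, 0.6]
finger_gap: 0.0005
grip_force: 0.0
```

```bash
python3 - <<'E'
from plan import *
s=telemetry.sense();print(s["t"],s["tool_pos"],s["contact_force"])
f=eyes.grab_frame("wrist"); im=f["image"][:,:,::-1].copy()
for a in(-1.4,):
    r=np.array([-np.cos(a),-np.sin(a)])
    for l,z in((.06*r,.075),(.04*r,.075),(.066*r,.039),(.095*r,.034)):
        u=px(f,np.r_[W(l),z]); print(u.round()); cv2.circle(im,tuple(u.round().astype(int).tolist()),2,(0,0,255),1)
cv2.imwrite("pics/w4.png",im)
for off,z in((.18,.16),(.145,.16)):
    print(row(W(np.array([off,0])),z,YAW))
E
```

```text
6.9167 [ 0.47067413 -0.01322531  0.15135381] [0.11851601 0.23399398 0.63515128]
[382. 187.]
[382. 212.]
[374. 170.]
[373. 135.]
([0.007, 0.005, 0.141], [-0.219, 0.773, -0.032])
([0.007, 0.005, 0.141], [-0.206, 0.657, -0.033])
```

View pics/w4.png

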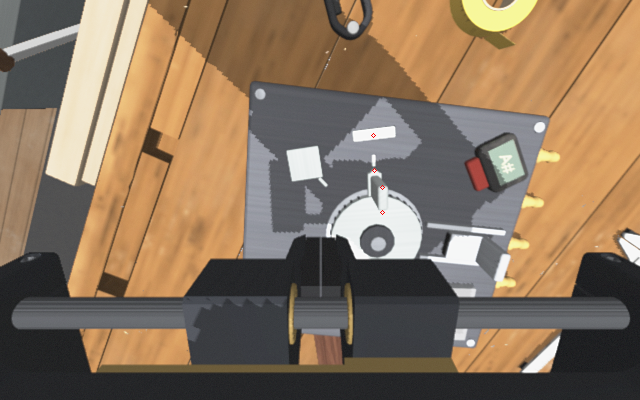

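The dial is aligned: pointer tip (374,172), hub (378,243), bar centre (374,134). The tuner hasn't moved. Next I'll cross over to behind the lock tab at height.

Call:
servo_tool(increments=[[[0,0,0.14],[-0.21,0.65,-0.04],-1],[[0,0,0.14],[-0.21,0.65,-0.04],-1],[[0,0,0.14],[-0.21,0.65,-0.04],-1],[[0,0,0.14],[-0.21,0.65,-0.04],-1],[[0,0,0.14],[-0.21,0.65,-0.04],-1],[[0,0,0.14],[-0.21,0.65,-0.04],-1],[[0,0,0.14],[-0.21,0.65,-0.04],-1],[[0,0,0.14],[-0.21,0.65,-0.04],-1],[[0,0,0.14],[-0.21,0.65,-0.04],-1]])

```text
t: 7.72
tool_pos: [0.6682, 0.0175, 0.1571]
eef_rot: [-1.802, -2.571, 0.002]
contact_force: [-0.3, 0.5, -0.8]
finger_gap: 0.0005
grip_force: 0.0
```

```bash
python3 - <<'E'
from plan import *
s=telemetry.sense();print(s["t"],s["tool_pos"],s["contact_force"])
for x,z in((.142,.058),(.0975,.058)): print(row(W(np.array([x,0])),z,YAW))
f=eyes.grab_frame("wrist"); im=f["image"][:,:,::-1].copy()
for l,z in(([.102,0],.075),([.110,0],.075),([.11,.013],.075),([.11,-.013],.075),([.142,0],.058)):
    u=px(f,np.r_[W(np.array(l)),z]); print(u.round()); cv2.circle(im,tuple(u.round().astype(int).tolist()),2,(0,0,255),1)
cv2.imwrite("pics/w5.png",im)
E
```

```text
7.7167 [0.66823197 0.01753335 0.15711465] [-0.31030088  0.49219214 -0.76217316]
([-0.003, -0.001, 0.0], [-0.002, 0.008, 0.33])
([-0.003, -0.001, 0.0], [-0.002, -0.14, 0.331])
[272. 205.]
[282. 205.]
[281. 189.]
[283. 221.]
[322. 199.]
```

View pics/w5.png

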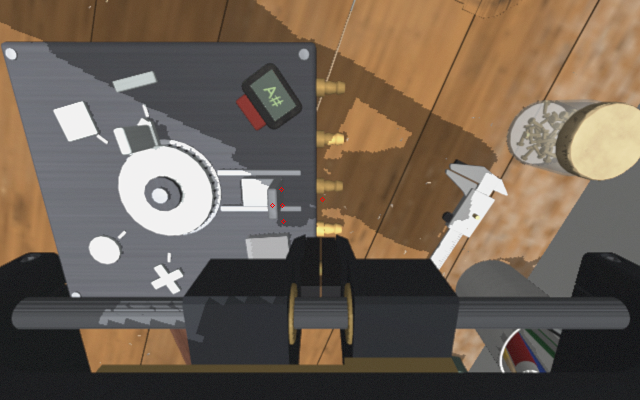

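The lock tab is at about (272,205), as predicted, with bare block behind it and both loose things clear. I'll go down and push it home gently.

Call:
servo_tool(increments=[[[0,0,0],[0,0.01,0.1],-1],[[0,0,0],[0,0.01,0.2],-1],[[0,0,0],[0,0.01,0.3],-1],[[0,0,0],[0,0.01,0.33],-1],[[0,0,0],[0,0.01,0.33],-1],[[0,0,0],[0,-0.02,0.33],-1],[[0,0,0],[0,-0.04,0.33],-1],[[0,0,0],[0,-0.055,0.33],-1],[[0,0,0],[0,-0.07,0.33],-1],[[0,0,0],[0,-0.085,0.33],-1],[[0,0,0],[0,-0.1,0.33],-1],[[0,0,0],[0,-0.11,0.33],-1],[[0,0,0],[0,-0.12,0.33],-1],[[0,0,0],[0,-0.13,0.33],-1],[[0,0,0],[0,-0.13,0.33],-1],[[0,0,0],[0,-0.13,0.33],-1]])

```text
t: 9.1
tool_pos: [0.6327, 0.0041, 0.0591]
eef_rot: [-1.803, -2.572, 0.001]
contact_force: [0.7, 1.5, 0.4]
finger_gap: 0.0006
grip_force: 0.6
```

```bash
python3 - <<'E'
from plan import *
s=telemetry.sense();print(s["t"],s["tool_pos"],s["contact_force"])
d=s["tool_pos"][:2]-AX; print(d@[np.cos(YAW),np.sin(YAW)])
E
```

```text
9.1 [0.63272227 0.00413627 0.05907466] [0.72228619 1.45706286 0.4402734 ]
0.10179595944275834
```

Call:
servo_tool(increments=[[[0,0,0],[0,-0.005,0],-1],[[0,0,0],[0,-0.009,0],-1],[[0,0,0],[0,-0.013,0],-1],[[0,0,0],[0,-0.013,0],-1],[[0,0,0],[0,-0.013,0],-1]])

```text
t: 9.52
tool_pos: [0.6292, 0.0028, 0.0591]
eef_rot: [-1.803, -2.572, 0.001]
contact_force: [0.3, 0.3, 0.0]
finger_gap: 0.0006
grip_force: 0.6
```

Call:
servo_tool(increments=[[[0,0,0],[0,-0.004,0],-1],[[0,0,0],[0,-0.007,0],-1],[[0,0,0],[0,-0.007,0],-1],[[0,0,0],[0,-0.007,0],-1]])

```text
t: 9.85
tool_pos: [0.6272, 0.0022, 0.0591]
eef_rot: [-1.803, -2.572, 0.001]
contact_force: [2.0, 0.0, -0.5]
finger_gap: 0.0003
grip_force: 0.6
```

Call:
servo_tool(increments=[[[0,0,0],[0,-0.003,0],-1],[[0,0,0],[0,-0.006,0],-1],[[0,0,0],[0,-0.006,0],-1],[[0,0,0],[0,-0.006,0],-1]])

```text
t: 10.18
tool_pos: [0.6264, 0.0018, 0.0592]
eef_rot: [1.803, 2.571, 0.002]
contact_force: [4.6, 2.4, -4.1]
finger_gap: 0.0008
grip_force: 2.6
```

```bash
python3 - <<'E'
from plan import *
f=eyes.grab_frame("wrist"); im=f["image"][:,:,::-1].copy(); cv2.imwrite("pics/w6.png",im)
for x in(.072,.080): print(px(f,np.r_[W(np.array([x,0])),.075]).round())
E
```

```text
[271. 269.]
[288. 269.]
```

View pics/w6.png

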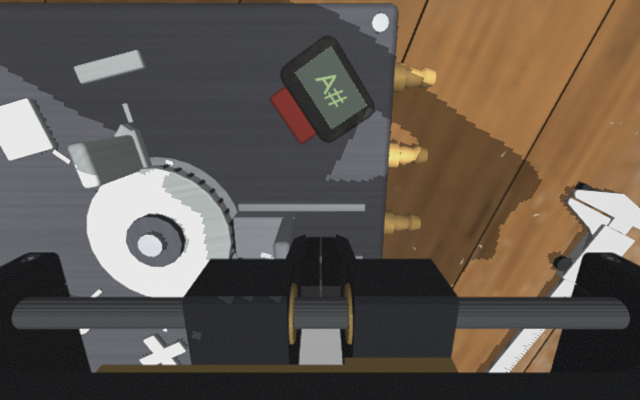

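The force rose to about 5 N and the motion stalled. The slide's nose meets the rim at (235,235), so it is home. I'll back off and rise.

Call:
servo_tool(increments=[[[0,0,0],[0,0.03,0],-1],[[0,0,0],[0,0.09,0],-1],[[0,0,0],[0,0.09,-0.1],-1],[[0,0,0],[0,0.09,-0.3],-1],[[0,0,0],[0,0.4,-0.5],-1],[[0,0,0],[0,0.4,-0.5],-1],[[0,0,0],[0,0.4,-0.5],-1],[[0,0,0],[0,0.4,-0.5],-1],[[0,0,0],[0,0.4,-0.5],-1],[[0,0,0],[0,0.4,-0.5],-1],[[0,0,0],[0,0.4,-0.5],-1]])

```text
t: 11.15
tool_pos: [0.7366, 0.0423, 0.2067]
eef_rot: [-1.801, -2.569, 0.004]
contact_force: [0.4, 0.4, 0.5]
finger_gap: 0.0006
grip_force: 0.0
```

```bash
python3 - <<'E'
from plan import *
f=eyes.grab_frame("wrist"); im=f["image"][:,:,::-1].copy()
for x,z in((.076,.075),(-.016,.034)): 
    for y in ((0,) if x>0 else (.0936,)): cv2.circle(im,tuple(px(f,np.r_[W(np.array([x,y])),z]).round().astype(int).tolist()),2,(0,0,255),1)
S=eyes.grab_frame("scene")["image"][160:310,225:435,::-1]
S=cv2.resize(S,(560,400),interpolation=cv2.INTER_CUBIC)
cv2.imwrite("pics/end.png",cv2.resize(np.hstack([im[:270,:400],S[:270]]),None,fx=.83,fy=.83) if 0 else np.vstack([im[:260,:560],S[:330]]))
E
```

```text
(no output)
```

View pics/end.png

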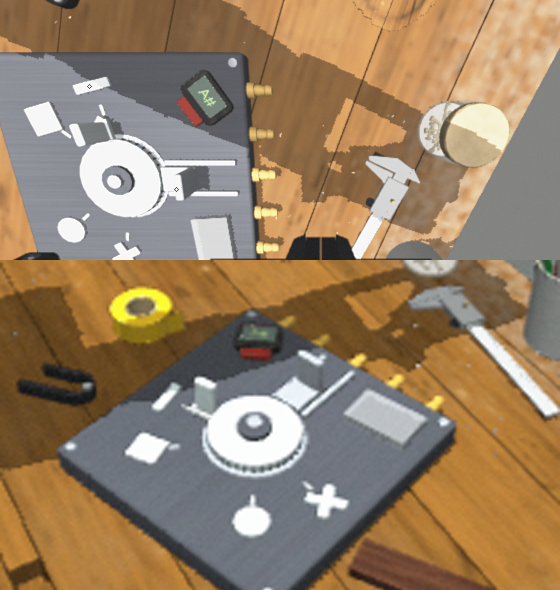

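```bash
python3 - <<'E'
from plan import *
f=eyes.grab_frame("scene"); T=eyes.grab_frame("top"); w=eyes.grab_frame("wrist")
for x in(.106,.086,.08,.076):
    print(x,[px(g,np.r_[W(np.array([x,0])),.075]).round(1) for g in(f,T,w)])
c=[]
for g,x,y in((f,335,205),(T,350,182)):
    a=g["image"][y-25:y+25,x-35:x+35,::-1]; c.append(cv2.resize(a,(560,400),interpolation=cv2.INTER_CUBIC)[:290])
print("origins scene (300,180), top (315,157), x8")
cv2.imwrite("pics/chk.png",np.vstack(c))
E
```

```text
0.106 [array([348.5, 189.2]), array([347., 161.]), array([207. , 187.7])]
0.086 [array([343.3, 193.4]), array([349.8, 168.8]), array([186. , 187.8])]
0.08 [array([341.7, 194.6]), array([350.7, 171.1]), array([179.7, 187.8])]
0.076 [array([340.7, 195.5]), array([351.3, 172.7]), array([175.5, 187.8])]
origins scene (300,180), top (315,157), x8
```

View pics/chk.png

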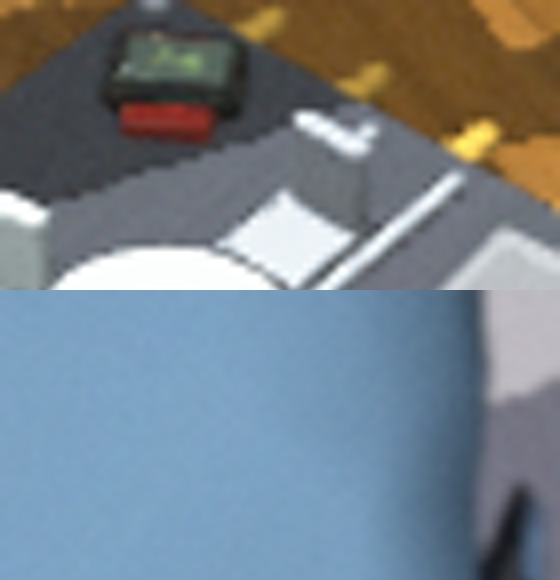

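The scene view puts the tab top at about (341.6,196.6), near the predicted home position of (340.7,195.5). I've used all my pictures, so I'll confirm the hard stop with one firmer push.

Call:
servo_tool(increments=[[[0,0,0],[0,-0.31,0],-1],[[0,0,0],[0,-0.31,0],-1],[[0,0,0],[0,-0.31,0],-1],[[0,0,0],[0,-0.31,0.3],-1],[[0,0,0],[0,-0.31,0.48],-1],[[0,0,0],[0,-0.31,0.48],-1],[[0,0,0],[0,-0.31,0.48],-1],[[0,0,0],[0,-0.31,0.49],-1],[[0,0,0],[0,-0.33,0.49],-1],[[0,0,0],[0,-0.35,0.49],-1],[[0,0,0],[0,-0.37,0.49],-1],[[0,0,0],[0,-0.38,0.49],-1],[[0,0,0],[0,-0.39,0.49],-1],[[0,0,0],[0,-0.395,0.49],-1],[[0,0,0],[0,-0.395,0.49],-1]])

```text
t: 12.65
tool_pos: [0.6273, 0.0018, 0.0631]
eef_rot: [1.803, 2.571, 0.001]
contact_force: [-0.2, 0.2, 0.1]
finger_gap: 0.0007
grip_force: 0.0
```

Call:
servo_tool(increments=[[[0,0,0],[0,-0.004,0],-1],[[0,0,0],[0,-0.008,0],-1],[[0,0,0],[0,-0.01,0],-1],[[0,0,0],[0,-0.01,0],-1],[[0,0,0],[0,-0.01,0],-1]])

```text
t: 13.07
tool_pos: [0.6262, 0.0014, 0.0629]
eef_rot: [1.802, 2.57, 0.004]
contact_force: [6.3, 2.7, -1.1]
finger_gap: 0.0006
grip_force: 3.0
```

The fingers stalled at the same place under 6.9 N, well above the 2 N it takes to move the slide, so it is on its stop. Backing off.

Call:
servo_tool(increments=[[[0,0,0],[0,0.03,0],-1],[[0,0,0],[0,0.1,0],-1],[[0,0,0],[0,0.1,-0.1],-1],[[0,0,0],[0,0.1,-0.3],-1],[[0,0,0],[0,0.1,-0.4],-1],[[0,0,0],[0,0.1,-0.4],-1],[[0,0,0],[0,0.1,-0.4],-1],[[0,0,0],[0,0.1,-0.4],-1]])

```text
t: 13.73
tool_pos: [0.6526, 0.0114, 0.1822]
eef_rot: [1.803, 2.572, -0.0]
contact_force: [-1.0, 0.0, 0.2]
finger_gap: 0.0004
grip_force: 0.0
```

```bash
python3 -c "
from rig import robot
print(robot.job_done())"
```

```text
the job is handed in; nothing more can be done
None
```

I turned the dial to the bar badge's station (-1.40 rad), pushed the locking slide onto its hard stop, left the loose things alone, and handed the job in at about 14 s; the hand-in returned no verdict.

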